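Put together a two-tier pastry stand

ROBOT

A 6-joint arm with a two-finger parallel gripper is mounted at the origin on the work surface. World frame = base frame: x ahead of the robot, y to its left, z up, the work surface at z = 0. Lengths are in m, angles in rad, forces in N, time in s.
With the tool pointing down it reaches from about 0.275 to 0.875 m from the base axis. Payload 12.5 kg.
Tool frame: the origin (TCP) lies between the finger pads; the fingertips stand 19 mm ahead of it and the grasp point (between the pads) is the TCP (arm.tip_reach is the distance from the TCP to the fingertips, in m); z points along the fingers, y is the line along which they close (so a half turn about z gives the same grasp; the last joint's range is limited). The gripper opens to 85 mm and grips with 20 to 120 N. Pads are 22 mm wide; open, the fingers measure 114 mm over their backs; the gripper's body (76 mm by 85 mm) begins 54 mm behind the grasp point. The pads swing forward as they close: fully open they stand 13 mm farther back than shut.
Start: joints at [-1.293, 0.351, 1.652, -0, 1.139, -0.085], TCP at [0.195, -0.514, 0.25] pointing down, gripper open.
Joint ranges: [-2.75, 2.75], [-0.79, 2.1], [0.01, 2.65], [-1.57, 4.71], [0.07, 3.14], [-2.87, 2.87]. Speed limits (rad/s): [2.22, 2.22, 2.79, 3.14, 3.14, 3.14].

INTERFACE

Orientations are given as a rotation vector (axis times angle).
In Python, from bench import arm gives the robot as it stands.
- The arm moves only by the shell command python3 -m creep 'ROWS' [OPENING] [FORCE]. ROWS is JSON, one flat list of numbers, 4 for each row, row after row: the shift along the tool's x, y, z in m, then the turn about the tool's z in rad. A call has 1 to 8 rows; each row is the pose to reach, as a shift and turn from the pose commanded when the call began, along the tool's axes at that moment; what a row does not reach only later rows make up. A row lasts 1/12 s, in which the tool goes at most 41.7 mm and 7.16 degrees, less where a joint would pass 70% of its speed; a pose out of reach is approached as far as the arm can. A call with a gripper value outside its range is refused whole. OPENING is the finger opening in m, from 0 to 0.0854, set as the call begins (- or left out, the last holds). The fingers move at their own pace and stop on an object; FORCE is the grip in N (left out, the last holds). Time passes only in rows, so rows that repeat a pose let the fingers close. It gives the time, the measured TCP pose, the force, the opening and the grip force at its end, in the units of the state.
- arm.state(): the state, without advancing time (a new reading comes with each control period).
- arm.read_camera(name): name is "scene" or "side" or "wrist"; returns a dict with "img" (420x560x3 uint8, red, green, blue), "intrinsics" (3x3 intrinsics, pixels), "extrinsics" (4x4, takes a point from world to camera coordinates). Camera axes: x right, y down, z forward; pixel columns grow to the right and rows downward; lengths in m; the calibration is good to about 2 mm. A picture is of the moment at which its call begins. There is no depth.
- arm.close_job(): hands the job in; it is judged then, once.
Trained networks look in the newest picture that a camera, given by its name, has taken for a name from the list of things; names that differ only in an ending like _2 or _b are one class to them, and where a whole thing is asked for, a point or a joint stands for the part that bears it (a point fixed in the world has none). Each returns a list of dicts, best first, with "confidence" (0 to 1); they miss things now and then, are a little off and sometimes report something else, mostly with a low value. They report only what shows in the picture. A call takes as long as a camera call. They do not tell look-alikes from the thing itself.
- arm.silhouettes(camera, query): "region" (420x560 bool, what is visible of it) and "at" ([row, column] in pixels, amid what is visible of it).
The state is a dict: "time_s": time; "joint_pos": joint angles; "joint_vel": joint speeds; "joint_torque": joint torques, N m; "ee_pos": TCP position; "tcp_rot": TCP orientation; "contact_force": force on the tool from outside, world axes, zero at the start; "moment": the same for the moment, N m; "width": finger opening in m; "gripper_force": force on a finger pad.
Only numpy, scipy, OpenCV 4.12 (cv2) and the standard library are available. Lean on these libraries where they do the work, as an engineer would, in place of code of your own. Each camera call takes 0.05 s, during which the arm holds its last target. There are 200 camera calls.

TASK

Put the two-tier pastry stand together: slide the taller of the two metal spacer sleeves down over the stand's upright rod until it stands on the bottom plate, then slide the small plate, hub upwards, over the same rod until it rests level on the sleeve. Guide both down gently rather than letting them drop, and leave the bottom plate and everything else on the table where they are.

Things in the scene. Friction and masses are not known exactly. Their poses are not given: they have to be found in the camera images.
- stand_base: Bottom plate of the stand, standing loose on the table, 0.95 kg: white round plate, diameter 180 mm, 10 mm thick, flat top, with a fixed dark steel rod standing up at its centre: diameter 12 mm, its top 88 mm above the plate's underside (78 mm above its upper face), the last 8 mm tapered to about 4.5 mm. Origin: centre of the underside (on the table); z up along the rod.
- rod_top (a point): Centre of the tip of the rod of the bottom plate.
- tall_sleeve: The taller spacer sleeve, a plain dark steel tube standing upright and loose on the table: outer diameter 26 mm, bore 15 mm right through, 50 mm tall, about 60 g. Origin: centre of its lower end; z up along the bore. Both ends are alike.
- short_sleeve: The shorter spacer sleeve, same steel, outer diameter and bore but 26 mm tall, not to be used. Origin: centre of its lower end.
- top_tier: Small plate of the stand, lying flat and loose on the table, hub up, about 260 g: white round plate, diameter 140 mm, 6 mm thick, with a dark steel tubular hub of outer diameter 26 mm rising 30 mm from its upper face at the centre (hub top 36 mm above the underside); a 15 mm bore runs through plate and hub. Origin: centre of the underside; z up along the bore.
- tier_hub_top (a point): Centre of the upper end of the small plate's hub, 36 mm above its underside.
- nozzle: Steel piping nozzle standing wide end down, cone of base diameter 24 mm, 36 mm tall. Bystander. Origin: centre of its underside.
- ramekin_a: White bowl, rim diameter 72 mm, 34 mm tall, bystander. Origin: centre of its underside.
- ramekin_b: A second such white bowl, bystander. Origin: centre of its underside.
- cutter: Thin steel pastry cutter ring, diameter 64 mm, 40 mm tall, bystander. Origin: centre of its lower end.
- spatula: Spatula lying on the table, bystander. Origin: on its long axis near the middle, at the underside; handle to its -x.
- jar: Glass jar with a steel lid, diameter 60 mm, 85 mm tall, bystander. Origin: centre of its underside.
Things that resemble listed ones, but are neither listed nor needed, are in the scene too. Leave any orange or pink look-alike of the top_tier alone.

How it is judged:
On the way, in this order (a step that is already met when the one before it is completed fails the run):
1. the tall sleeve is on the rod and stands on the bottom plate (horizontal distance between tall_sleeve and stand_base below 0.004 m and z of tall_sleeve in the frame of stand_base between 0.007 and 0.0125 m and angle between the z axis of tall_sleeve and the z axis of stand_base, either way round below 0.06 rad), for 0.2 s.
2. the small plate is on the rod and rests level on the sleeve, hub up (all of step 1 and horizontal distance between top_tier and stand_base below 0.004 m and z of top_tier in the frame of stand_base between 0.057 and 0.063 m and angle between the z axis of top_tier and the z axis of stand_base, either way round below 0.05 rad and angle between tier_hub_top's own z axis and vertical below 0.1 rad and z of tier_hub_top in the frame of stand_base above 0.09 m), for 0.2 s.
At the end, for the whole second after the job is handed in: Tall sleeve round the rod, standing on the bottom plate (height within 2.5 mm, axis within 4 mm); small plate round the rod, hub up, level (0.05 rad) on the sleeve (underside 60 mm, within 3 mm, above the bottom plate's; axis within 4 mm); stand upright; all released and at rest (all of step 2 and linear speed of each of tall_sleeve, top_tier, stand_base below 0.02 m/s and angle between stand_base's own z axis and vertical below 0.05 rad); the robot touches nothing.
It fails at once if the tall sleeve drops down the rod (faster than 0.6 m/s, a free fall of about 18 mm) (horizontal distance between tall_sleeve and stand_base below 0.01 m and z of tall_sleeve in the frame of stand_base between 0.007 and 0.088 m and linear speed of tall_sleeve above 0.6 m/s).
It fails at once if the small plate drops down the rod (faster than 0.6 m/s, a free fall of about 18 mm) (horizontal distance between top_tier and stand_base below 0.01 m and z of top_tier in the frame of stand_base between 0.03 and 0.088 m and linear speed of top_tier above 0.6 m/s).
It fails at once if the bottom plate is pushed more than 40 mm from its place (distance of stand_base from where it was at the start of the episode above 0.04 m).
It fails at once if a bystander (short sleeve, nozzle, bowls, cutter ring, spatula, jar) is moved more than 30 mm (distance of any of short_sleeve, nozzle, ramekin_a, ramekin_b, cutter, spatula, jar from where it was at the start of the episode above 0.03 m).
It also fails if it takes over 67 s, if anything falls off the work surface, if the arm or the gripper's body presses on something with over 40 N, if the wrist force passes 120 N, or if a joint passes its speed limit or range.

## Working session

There is one attempt and no reset: what is moved stays moved. The work goes in short steps, Python scripts to look and compute and a shell command to move; the robot and the scene stay as the last step left them, time stands still between calls to the robot, and variables do not carry over. Pictures are saved under pics/ and viewed, at most 10 in all, crops included, and the job is handed in when it is done.

```bash
mkdir -p pics; ls; cat > h.py <<'E'
import numpy as np, cv2
from bench import arm
def ray(cam,px):
    K=np.array(cam["intrinsics"]);T=np.array(cam["extrinsics"])
    d=T[:3,:3].T@np.linalg.inv(K)@np.array([px[0],px[1],1.]);return -T[:3,:3].T@T[:3,3],d
def at_z(cam,px,z):
    o,d=ray(cam,px);return o+d*(z-o[2])/d[2]
def proj(cam,p):
    K=np.array(cam["intrinsics"]);T=np.array(cam["extrinsics"])
    q=K@(T[:3,:3]@np.array(p)+T[:3,3]);return q[:2]/q[2]
def save(c,n): cv2.imwrite(f"pics/{n}.png",c["img"][:,:,::-1])
E
python3 - <<'E'
from h import *
for n in("scene","side"):
    c=arm.read_camera(n);save(c,n+"0")
    print(n,ray(c,(280,210)))
    for q in["stand_base","rod_top","tall_sleeve","top_tier","tier_hub_top","nozzle","jar","cutter","ramekin_a","spatula"]:
        for r in arm.silhouettes(n,q)[:3]:
            m=np.array(r["region"]);ys,xs=np.nonzero(m)
            print(q,round(r["confidence"],2),np.round(r["at"]),xs.min(),xs.max(),ys.min(),ys.max(),np.round(at_z(c,r["at"][::-1],0)[:2],3))
E
```

```text
pics
scene (array([1.25727566, 0.36373825, 0.92964126]), array([-0.64623314, -0.26916685, -0.71416289]))
stand_base 0.73 [214. 187.] 152 216 187 234 [ 0.537 -0.216]
rod_top 0.92 [212. 182.] 152 217 187 235 [ 0.538 -0.229]
tall_sleeve 0.72 [216. 265.] 258 267 203 221 [ 0.456 -0.015]
top_tier 0.84 [202. 334.] 310 359 187 221 [0.323 0.139]
top_tier 0.83 [260. 315.] 291 345 235 278 [0.539 0.165]
top_tier 0.74 [196. 412.] 388 435 179 212 [0.201 0.339]
tier_hub_top 0.95 [198. 412.] 388 435 180 213 [0.211 0.342]
tier_hub_top 0.81 [260. 316.] 291 345 235 278 [0.54  0.169]
tier_hub_top 0.79 [202. 337.] 311 359 187 221 [0.321 0.148]
nozzle 0.43 [243. 248.] 245 250 236 244 [ 0.561 -0.015]
nozzle 0.19 [214. 264.] 258 267 204 221 [ 0.45  -0.021]
jar 0.57 [278. 417.] 401 432 256 296 [0.489 0.414]
jar 0.2 [213. 186.] 152 216 188 236 [ 0.534 -0.218]
cutter 0.92 [224. 397.] 383 409 212 239 [0.332 0.326]
ramekin_a 0.81 [322. 252.] 233 264 311 339 [0.766 0.098]
ramekin_a 0.71 [152. 187.] 176 198 145 162 [ 0.303 -0.358]
spatula 0.89 [292. 195.] 114 223 263 311 [ 0.749 -0.061]
side (array([0.33881996, 0.
[... 231 characters left out ...]
17 [ 0.474 -0.05 ]
top_tier 0.97 [359. 406.] 367 448 325 397 [0.205 0.337]
top_tier 0.74 [272. 342.] 314 378 246 294 [0.334 0.154]
top_tier 0.59 [264. 251.] 222 285 240 288 [0.53  0.172]
tier_hub_top 0.96 [270. 344.] 315 378 246 294 [0.33  0.146]
tier_hub_top 0.74 [359. 406.] 368 447 325 397 [0.204 0.336]
tier_hub_top 0.63 [262. 253.] 222 285 240 287 [0.528 0.165]
nozzle 0.68 [204. 256.] 254 262 198 213 [ 0.57  -0.037]
jar 0.65 [348. 223.] 205 241 322 377 [0.527 0.381]
cutter 0.95 [324. 320.] 305 340 311 353 [0.362 0.293]
ramekin_a 0.75 [220. 150.] 135 166 208 232 [0.811 0.077]
ramekin_a 0.74 [148. 359.] 346 368 138 155 [ 0.329 -0.365]
spatula 0.95 [189. 194.] 173 213 143 205 [ 0.75  -0.063]
```

View pics/scene0.png

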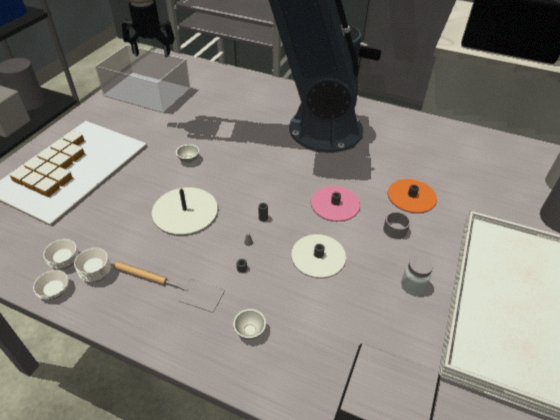

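View pics/side0.png

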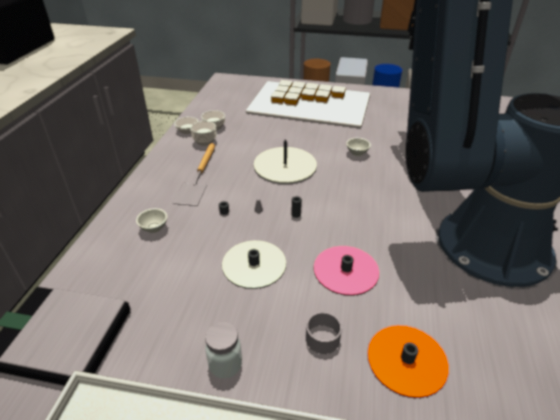

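The scene view shows the white plate with rod at (183,210), the tall sleeve at (263,212), the short one at (242,266) and the nozzle at (248,239). The white top tier is at (318,256), with pink and orange look-alikes at (335,203) and (412,195). The side view agrees: rod (285,155), tall sleeve (296,207), white tier (254,263).

```bash
cat >> h.py <<'E'
from scipy.optimize import minimize
a=np.linspace(0,2*np.pi,48,endpoint=False)
def cyl(x,y,z0,z1,r): return np.array([[x+r*np.cos(t),y+r*np.sin(t),z] for z in(z0,z1) for t in a])
MODEL=dict(tall_sleeve=[(0,.05,.013)],stand_base=[(0,.01,.09),(.01,.08,.006)],top_tier=[(0,.006,.07),(.006,.036,.013)],short_sleeve=[(0,.026,.013)],tip=[(0.055,.08,.006)])
S=8
def render(c,name,x,y,dz=0):
    im=np.zeros((420*1,560),np.float32)
    big=np.zeros((420*4,560*4),np.uint8)
    for z0,z1,r in MODEL[name]:
        p=np.array([(proj(c,q)+.5)*4*16 for q in cyl(x,y,z0+dz,z1+dz,r)])
        cv2.fillConvexPoly(big,cv2.convexHull(p.astype(np.int32)),255,cv2.LINE_AA,4)
    return cv2.resize(big,(560,420),interpolation=cv2.INTER_AREA)/255.
def fit(cms,name,x0,dz=0):
    f=lambda v:sum(np.abs(render(c,name,*v,dz)-m).sum()/m.sum() for c,m in cms)
    r=minimize(f,x0,method="Nelder-Mead",options=dict(initial_simplex=np.array(x0)+[[0,0],[.01,0],[0,.01]],xatol=2e-4,fatol=1e-4))
    return r.x,r.fun
def seg(n,q,near,dist=25):
    for r in arm.silhouettes(n,q):
        if np.hypot(*(np.array(r["at"])[::-1]-near))<dist: return np.array(r["region"]).astype(float)
E
python3 - <<'E'
from h import *
c={n:arm.read_camera(n) for n in("scene","side","wrist")}
save(c["wrist"],"wrist0")
print("wrist",ray(c["wrist"],(280,210)),c["wrist"]["intrinsics"][0],arm.state()["tcp_rot"],arm.state()["ee_pos"])
for q,s,d in(("tall_sleeve",(.455,-.03),None),("stand_base",(.534,-.225),None),("top_tier",(.535,.168),None)):
    ms=[]
    for n in("scene","side"):
        m=seg(n,q,proj(c[n],(*s,.02)))
        if m is None: print("miss",q,n);continue
        ms.append((c[n],m)); print(q,n,fit([(c[n],m)],q,s))
    print(q,"both",fit(ms,q,s))
E
```

```text
wrist (array([ 0.26022336, -0.48869218,  0.37369365]), array([-0.27684172, -0.11355144, -0.95462401])) [336.84480702   0.         277.56234699] [-3.09002732e+00 -5.66786153e-01  3.10386311e-05] [ 0.19520923 -0.51416766  0.25028422]
tall_sleeve scene (array([ 0.46703001, -0.0168493 ]), np.float64(0.16956468121839932))
tall_sleeve side (array([ 0.46523974, -0.01899842]), np.float64(0.16245098039215683))
tall_sleeve both (array([ 0.46504749, -0.01783354]), np.float64(0.33318201997780245))
stand_base scene (array([ 0.5329016 , -0.22441398]), np.float64(0.036921051394178776))
stand_base side (array([ 0.53416755, -0.22943702]), np.float64(0.06042408162384866))
stand_base both (array([ 0.53342891, -0.22544698]), np.float64(0.10901194788684682))
top_tier scene (array([0.52639748, 0.16823514]), np.float64(0.04832781146464962))
top_tier side (array([0.52586839, 0.16674129]), np.float64(0.0478143550998381))
top_tier both (array([0.52627452, 0.16721789]), np.float64(0.09790991530956536))
```

```bash
python3 -m creep '[0.43,-0.368,0.08,0,0.43,-0.368,0.08,0,0.43,-0.368,0.08,0,0.43,-0.368,0.08,0,0.43,-0.368,0.08,0,0.43,-0.368,0.08,0,0.43,-0.368,0.08,0,0.43,-0.368,0.08,0]' 0.085 40
cat >> h.py <<'E'
from scipy.spatial.transform import Rotation as R
def shift(target):
    s=arm.state();return np.round(R.from_rotvec(s["tcp_rot"]).as_matrix().T@(np.array(target)-s["ee_pos"]),4)
E
python3 -c "
from h import *
print(shift((.465,-.018,.17)))"
```

```text
time_s: 2.22
ee_pos: [0.354, -0.2228, 0.2037]
tcp_rot: [3.09, 0.566, 0.001]
contact_force: [1.2, -0.3, -0.0]
width: 0.0847
gripper_force: 0.0
[ 0.1763 -0.1522  0.0336]
```

```bash
python3 -m creep '[0.176,-0.152,0.034,0,0.176,-0.152,0.034,0,0.176,-0.152,0.034,0,0.176,-0.152,0.034,0,0.176,-0.152,0.034,0,0.176,-0.152,0.034,0,0.176,-0.152,0.034,0,0.176,-0.152,0.034,0]'
python3 - <<'E'
from h import *
c=arm.read_camera("wrist");save(c,"wrist1");print(arm.state()["ee_pos"])
s=(.465,-.018);print(proj(c,(*s,.025)))
for r in arm.silhouettes("wrist","tall_sleeve"):
    print(r["confidence"],r["at"])
    m=np.array(r["region"]).astype(float)
    if np.hypot(*(np.array(r["at"])[::-1]-proj(c,(*s,.025))))<60: print(fit([(c,m)],"tall_sleeve",s))
print(shift((.465,-.018,.034)))
E
```

```text
time_s: 2.88
ee_pos: [0.4642, -0.019, 0.1694]
tcp_rot: [-3.089, -0.571, 0.001]
contact_force: [-0.6, -1.2, -0.0]
width: 0.085
gripper_force: 0.0
[ 0.46389137 -0.0199555   0.16955432]
[277.43258097 192.25724097]
0.96 [192.9, 275.6]
(array([ 0.46424323, -0.01465046]), np.float64(0.07384970571976718))
[ 0.002  -0.0019  0.1357]
```

View pics/wrist1.png

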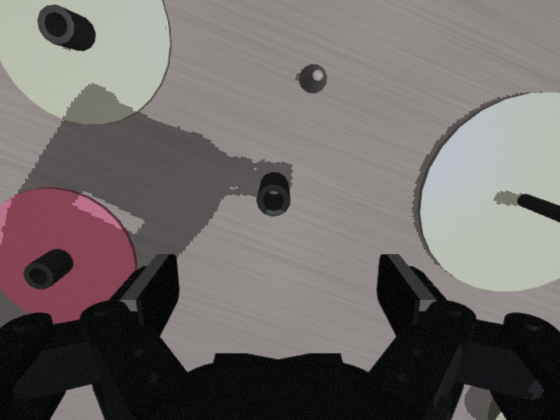

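The wrist view shows the tall sleeve (top ring at (273,200)) between the open fingers, with nothing in the way of them.

```bash
python3 -m creep '[0.002,-0.0035,0.03,0,0.002,-0.0035,0.06,0,0.002,-0.0035,0.09,0,0.002,-0.0035,0.115,0,0.002,-0.0035,0.13,0,0.002,-0.0035,0.1355,0,0.002,-0.0035,0.1355,0]'
python3 -m creep '[0,0,0,0,0,0,0,0,0,0,0,0,0,0,0,0,0,0,0,0,0,0,0,0,0,0,0,0,0,0,0,0]' 0.015 40
```

```text
time_s: 3.57
ee_pos: [0.464, -0.0169, 0.0336]
tcp_rot: [-3.09, -0.564, 0.003]
contact_force: [-0.7, -0.0, 0.0]
width: 0.0847
gripper_force: 0.0
time_s: 4.23
ee_pos: [0.4651, -0.0161, 0.0349]
tcp_rot: [3.09, 0.567, 0.002]
contact_force: [-2.1, 0.2, 7.9]
width: 0.0254
gripper_force: 38.7
```

```bash
python3 -m creep '[0,0,-0.03,0,0,0,-0.07,0,0,0,-0.11,0,-0.014,0.035,-0.116,0,-0.027,0.073,-0.116,0,-0.04,0.11,-0.116,0,-0.052,0.147,-0.116,0,-0.064,0.184,-0.116,0]'
python3 -m creep '[-0.007,0.022,0,0,-0.007,0.036,0,0,-0.007,0.036,0,0,-0.007,0.036,0,0]'
python3 - <<'E'
from h import *
c=arm.read_camera("wrist");save(c,"wrist2");print(arm.state()["ee_pos"],arm.state()["tcp_rot"])
print("rod tip pred",proj(c,(.5335,-.226,.088)),"base",proj(c,(.5335,-.226,.01)),"tcp",proj(c,arm.state()["ee_pos"]))
for q in("stand_base","tall_sleeve"):
  for r in arm.silhouettes("wrist",q):
    ys,xs=np.nonzero(r["region"]);print(q,r["confidence"],r["at"],xs.min(),xs.max(),ys.min(),ys.max())
E
```

```text
time_s: 4.9
ee_pos: [0.4699, -0.2126, 0.1506]
tcp_rot: [3.09, 0.567, 0.001]
contact_force: [1.3, 0.6, -0.8]
width: 0.0256
gripper_force: 39.5
time_s: 5.23
ee_pos: [0.4762, -0.247, 0.15]
tcp_rot: [-3.09, -0.565, 0.0]
contact_force: [0.3, 1.0, -1.0]
width: 0.0251
gripper_force: 39.5
[ 0.47610667 -0.24623483  0.15000707] [-3.08947528e+00 -5.66590655e-01  6.77133539e-04]
rod tip pred [280.12699673 122.29352524] base [279.35361394 117.28841753] tcp [277.49837619 282.30425699]
stand_base 0.62 [110.5, 275.9] 155 392 0 228
tall_sleeve 0.87 [282.2, 276.7] 244 311 227 333
```

View pics/wrist2.png

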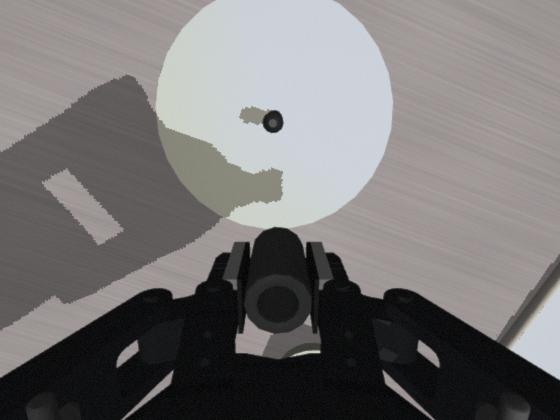

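The rod tip is at (273,122), seen almost end on. The sleeve is held upright with its top ring centred near (279,303). Next I measure both in this image.

```bash
python3 - <<'E'
from h import *
c=arm.read_camera("wrist");g=cv2.cvtColor(c["img"],cv2.COLOR_RGB2GRAY)
# rod: dark blob on white near (273,122)
w=(g[95:150,255:290]<75).astype(np.uint8);n,l,st,ce=cv2.connectedComponentsWithStats(w);i=1+np.argmax(st[1:,4]);print("rod",st[i],ce[i]+[255,95])
w2=(g[95:150,255:290]>85)&0
s=arm.state();M=R.from_rotvec(s["tcp_rot"]).as_matrix();e=np.array(s["ee_pos"])
crop=cv2.resize(c["img"][90:345,190:370],None,fx=2.3,fy=2.3,interpolation=cv2.INTER_CUBIC)
# brighten, overlay predictions for zero-offset sleeve (green) and rod at (.5335,-.226)
im=np.clip(c["img"].astype(float)*1.8,0,255).astype(np.uint8);im=cv2.resize(im,None,fx=4,fy=4,interpolation=cv2.INTER_CUBIC)
def ring(p,r,z,col):
    q=np.array([(proj(c,(p[0]+r*np.cos(t),p[1]+r*np.sin(t),z))+.5)*4 for t in a]).astype(np.int32);cv2.polylines(im,[q],True,col,1,cv2.LINE_AA)
zt=e[2]+.0155
for r in(.013,.0075): ring(e,r,zt,(0,255,0))
ring(e,.013,zt-.05,(255,255,0))
tip=at_z(c,(273,121.5),.088);print("tip",tip,M.T@(tip-e))
ring(tip,.006,.080,(255,0,0));ring(tip,.006,.01,(255,0,255));ring(tip,.00225,.088,(255,0,0))
cv2.imwrite("pics/o1.png",np.vstack([im[400:600,900:1300],im[880:1340,900:1300]])[:,:,::-1])
E
```

```text
rod [ 10  16  20  22 288] [274.60416667 121.82291667]
tip [ 0.53253578 -0.22103643  0.088     ] [ 0.06138522 -0.00316253  0.06217409]
```

View pics/o1.png

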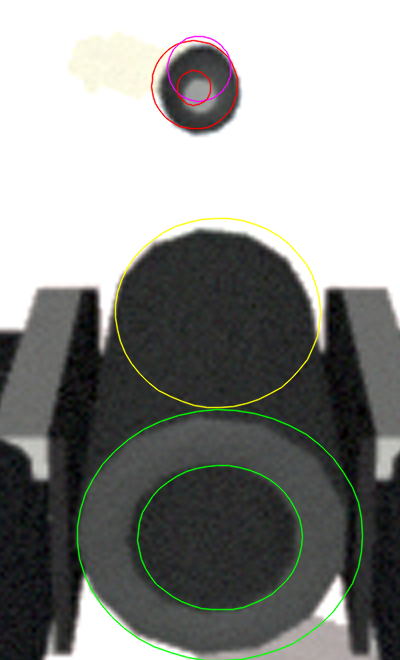

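The sleeve is centred in the grip to about 0.3 mm. The tip is about 60 mm away in tool x and −2.3 mm in y. I'll move over it and start down.

```bash
python3 -m creep '[0.03,-0.001,0,0,0.0604,-0.0023,0,0,0.0604,-0.0023,0,0,0.0604,-0.0023,0,0,0.0604,-0.0023,0.01,0,0.0604,-0.0023,0.02,0,0.0604,-0.0023,0.022,0,0.0604,-0.0023,0.022,0]'
python3 -m creep '[0,0,0.006,0,0,0,0.012,0,0,0,0.018,0,0,0,0.018,0]'
python3 - <<'E'
from h import *
c=arm.read_camera("side");d=arm.read_camera("scene")
def cr(c):
    u,v=proj(c,(.533,-.224,.06)).astype(int);return cv2.resize(c["img"][v-45:v+45,u-45:u+45],(400,400),interpolation=cv2.INTER_CUBIC)
cv2.imwrite("pics/s2.png",np.hstack([cr(c),cr(d)])[:,:,::-1])
E
```

```text
time_s: 6.1
ee_pos: [0.531, -0.2232, 0.1268]
tcp_rot: [-3.089, -0.566, 0.003]
contact_force: [1.1, -0.5, 0.1]
width: 0.0256
gripper_force: 39.5
time_s: 6.43
ee_pos: [0.5314, -0.2231, 0.1087]
tcp_rot: [-3.089, -0.566, 0.002]
contact_force: [-0.6, -0.4, -0.7]
width: 0.0253
gripper_force: 39.5
```

View pics/s2.png

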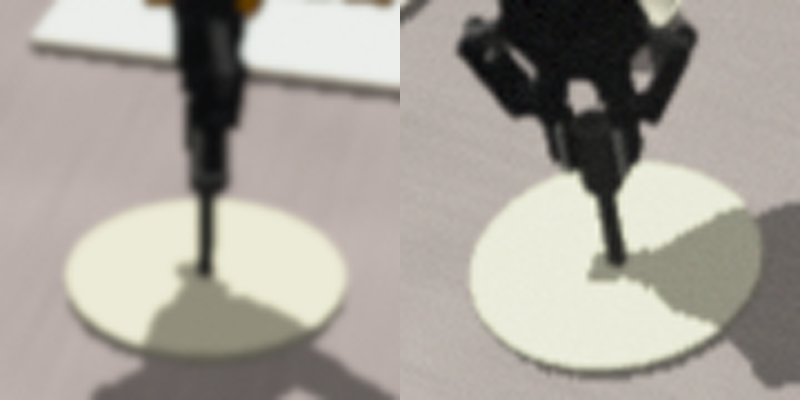

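In both views the rod enters the sleeve and there is no contact force. I'll keep lowering.

```bash
python3 -m creep '[0,0,0.01,0,0,0,0.02,0,0,0,0.03,0,0,0,0.04,0,0,0,0.05,0,0,0,0.058,0,0,0,0.06,0,0,0,0.06,0]'
```

```text
time_s: 7.2
ee_pos: [0.5318, -0.2232, 0.0493]
tcp_rot: [-3.089, -0.567, 0.002]
contact_force: [0.1, -0.8, -0.2]
width: 0.0255
gripper_force: 39.6
```

```bash
python3 -m creep '[0,0,0.001,0,0,0,0.002,0,0,0,0.003,0,0,0,0.003,0]'
```

```text
time_s: 7.53
ee_pos: [0.5321, -0.2233, 0.0473]
tcp_rot: [3.09, 0.567, 0.0]
contact_force: [0.2, 0.5, -0.6]
width: 0.0252
gripper_force: 39.6
```

```bash
python3 -m creep '[0,0,0.0007,0,0,0,0.0014,0,0,0,0.002,0,0,0,0.002,0]'
```

```text
time_s: 7.87
ee_pos: [0.532, -0.2233, 0.045]
tcp_rot: [-3.09, -0.567, 0.0]
contact_force: [0.3, 0.3, 0.2]
width: 0.0253
gripper_force: 39.6
```

```bash
python3 -m creep '[0,0,0.0005,0,0,0,0.001,0,0,0,0.0015,0,0,0,0.0015,0]'
```

```text
time_s: 8.2
ee_pos: [0.5322, -0.2233, 0.0448]
tcp_rot: [3.09, 0.567, 0.0]
contact_force: [-5.0, 3.1, 15.0]
width: 0.0256
gripper_force: 40.9
```

Contact at 15 N, so the sleeve is standing on the plate. I'll release and rise.

```bash
python3 -m creep '[0,0,0,0,0,0,0,0,0,0,0,0,0,0,0,0,0,0,0,0,0,0,0,0]' 0.085
python3 -m creep '[0,0,-0.02,0,0,0,-0.05,0,0,0,-0.09,0,0,0,-0.125,0,0,0,-0.135,0,0,0,-0.135,0]'
python3 - <<'E'
from h import *
cs=[arm.read_camera(n) for n in("side","scene")]
def cr(c):
    u,v=proj(c,(.533,-.224,.06)).astype(int);return cv2.resize(c["img"][v-45:v+45,u-45:u+45],(400,400),interpolation=cv2.INTER_CUBIC)
cv2.imwrite("pics/s3.png",np.hstack([cr(c) for c in cs])[:,:,::-1])
print(shift((.526,.167,.18)))
E
```

```text
time_s: 8.7
ee_pos: [0.532, -0.2233, 0.0435]
tcp_rot: [-3.09, -0.567, 0.0]
contact_force: [-0.6, 0.7, 0.7]
width: 0.0853
gripper_force: 0.0
time_s: 9.2
ee_pos: [0.5333, -0.2239, 0.1818]
tcp_rot: [3.087, 0.566, 0.007]
contact_force: [-0.0, -0.9, -0.3]
width: 0.0852
gripper_force: 0.0
[ 0.1331 -0.3668 -0.0019]
```

View pics/s3.png

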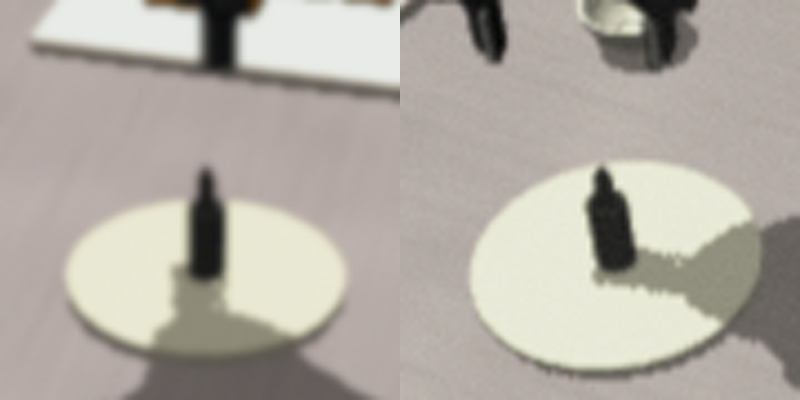

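The sleeve stands upright on the plate with the rod through it, in both views. On to the white tier.

```bash
python3 -m creep '[0.013,-0.036,0,0,0.027,-0.073,0,0,0.04,-0.11,0,0,0.053,-0.147,0,0,0.067,-0.183,0,0,0.08,-0.22,0,0,0.093,-0.257,0,0,0.106,-0.293,0,0]'
python3 -m creep '[0.014,-0.037,0,0,0.027,-0.074,0,0,0.027,-0.074,0,0,0.027,-0.074,0,0]'
python3 - <<'E'
from h import *
c=arm.read_camera("wrist");e=np.array(arm.state()["ee_pos"]);print(e)
for r in arm.silhouettes("wrist","top_tier"):
    m=np.array(r["region"]).astype(float);print(r["confidence"],r["at"],m.sum())
im=np.clip(c["img"].astype(float)*1.5,0,255).astype(np.uint8)
p=(.526,.167)
for r,z in((.07,.006),(.013,.036),(.0075,.036)):
    q=np.array([(proj(c,(p[0]+r*np.cos(t),p[1]+r*np.sin(t),z))) for t in a])
    cv2.polylines(im,[(q*16).astype(np.int32)],True,(255,0,0),1,cv2.LINE_AA,4)
cv2.imwrite("pics/w3.png",im[:,:,::-1])
print(shift((*p,.03)))
E
```

```text
time_s: 9.97
ee_pos: [0.5259, 0.0901, 0.1767]
tcp_rot: [-3.09, -0.567, 0.005]
contact_force: [0.5, 1.0, -0.6]
width: 0.0853
gripper_force: 0.0
time_s: 10.3
ee_pos: [0.5251, 0.1685, 0.1766]
tcp_rot: [3.089, 0.572, -0.005]
contact_force: [-1.2, -0.7, 0.0]
width: 0.0853
gripper_force: 0.0
[0.52532911 0.16715207 0.17690114]
0.94 [177.2, 278.5] 18375.0
0.7 [406.1, 74.5] 1103.0
0.67 [338.9, 224.7] 5494.0
[ 0.001  -0.0004  0.1473]
```

View pics/w3.png

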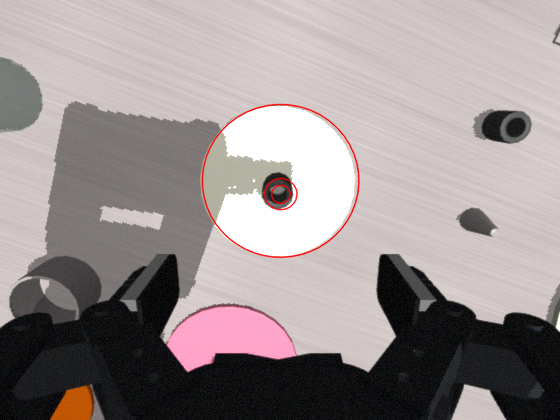

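The red prediction fits the tier; the hub ring is actually near (277,191), about 1 mm off. I'll grasp the hub.

```bash
python3 -m creep '[0.0015,-0.0012,0.03,0,0.0015,-0.0012,0.065,0,0.0015,-0.0012,0.1,0,0.0015,-0.0012,0.125,0,0.0015,-0.0012,0.14,0,0.0015,-0.0012,0.146,0,0.0015,-0.0012,0.146,0,0.0015,-0.0012,0.146,0]'
python3 -m creep '[0,0,0,0,0,0,0,0,0,0,0,0,0,0,0,0,0,0,0,0,0,0,0,0,0,0,0,0,0,0,0,0]' 0.015 60
```

```text
time_s: 11.07
ee_pos: [0.5275, 0.168, 0.0331]
tcp_rot: [3.09, 0.565, 0.0]
contact_force: [0.6, -0.6, 0.7]
width: 0.0848
gripper_force: 0.0
time_s: 11.73
ee_pos: [0.5273, 0.1688, 0.0334]
tcp_rot: [3.09, 0.568, 0.001]
contact_force: [-1.6, 0.1, 7.7]
width: 0.0235
gripper_force: 58.9
```

```bash
python3 -m creep '[0,0,-0.015,0,0,0,-0.04,0,0,0,-0.07,0,0,0,-0.1,0,0,0,-0.115,0,0,0,-0.12,0,0,0,-0.12,0,0,0,-0.12,0]'
python3 - <<'E'
from h import *
c=arm.read_camera("wrist");e=np.array(arm.state()["ee_pos"]);print(e)
im=np.clip(c["img"].astype(float)*1.8,0,255).astype(np.uint8);im=cv2.resize(im,None,fx=2,fy=2,interpolation=cv2.INTER_CUBIC)
b=e[2]-.033
for r,z in((.07,.006),(.013,.036),(.0075,.036)):
    q=np.array([proj(c,(e[0]+r*np.cos(t),e[1]+r*np.sin(t),b+z))+.25 for t in a])
    cv2.polylines(im,[(q*32).astype(np.int32)],True,(255,0,0),1,cv2.LINE_AA,4)
s=arm.read_camera("side");u,v=proj(s,e).astype(int);k=cv2.resize(s["img"][v-60:v+60,u-60:u+60],(300,300),interpolation=cv2.INTER_CUBIC)
w=im[240:840,310:810].copy();o=np.zeros((600,300,3),np.uint8);o[:300]=k
cv2.imwrite("pics/w4.png",np.hstack([w,o])[:,:,::-1])
print(shift((.532,-.2233,.153)))
E
```

```text
time_s: 12.4
ee_pos: [0.5265, 0.1685, 0.1515]
tcp_rot: [3.09, 0.567, -0.002]
contact_force: [-0.0, 0.1, -4.2]
width: 0.0235
gripper_force: 59.7
[0.5263311  0.16850467 0.15112478]
[-0.1338  0.3683 -0.0017]
```

View pics/w4.png

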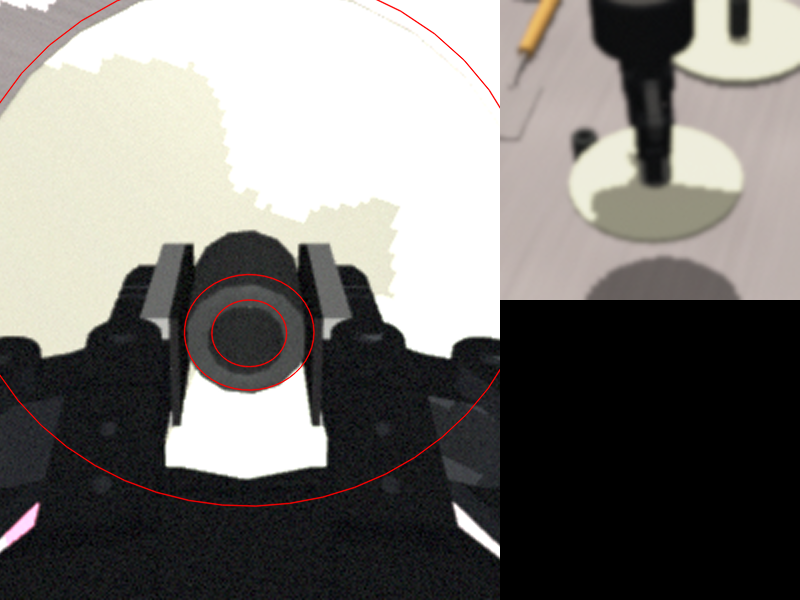

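The hub is held level. Its bore is at (248,338) against a predicted (249,333), so it sits about 0.8 mm towards −x in the tool frame. I'll allow for that and carry it over.

```bash
python3 -m creep '[-0.006,0.015,0,0,-0.015,0.042,0,0,-0.027,0.075,0,0,-0.04,0.11,0,0,-0.053,0.146,0,0,-0.066,0.182,0,0,-0.079,0.218,0,0,-0.092,0.254,0,0]'
python3 -m creep '[-0.012,0.034,0,0,-0.023,0.065,0,0,-0.032,0.09,0,0,-0.038,0.105,0,0,-0.041,0.114,0,0,-0.041,0.114,0,0,-0.041,0.114,0,0,-0.041,0.114,0,0]'
python3 - <<'E'
from h import *
print(arm.state()["ee_pos"],shift((.5328,-.223,.151)))
E
```

```text
time_s: 13.17
ee_pos: [0.5304, -0.1032, 0.1514]
tcp_rot: [-3.089, -0.567, 0.003]
contact_force: [0.9, 0.4, -3.1]
width: 0.0237
gripper_force: 59.7
time_s: 13.83
ee_pos: [0.5333, -0.2213, 0.1522]
tcp_rot: [-3.089, -0.568, 0.001]
contact_force: [0.1, -0.3, -3.4]
width: 0.0233
gripper_force: 59.7
[ 0.53327833 -0.22133347  0.15216697] [-0.001   0.0014  0.0012]
```

```bash
python3 -m creep '[-0.001,0.0014,0,0,-0.001,0.0014,0.008,0,-0.001,0.0014,0.016,0,-0.001,0.0014,0.024,0,-0.001,0.0014,0.028,0,-0.001,0.0014,0.032,0,-0.001,0.0014,0.034,0,-0.001,0.0014,0.034,0]'
python3 -m creep '[0,0,0.002,0,0,0,0.004,0,0,0,0.006,0,0,0,0.006,0]'
python3 - <<'E'
from h import *
print(arm.state()["ee_pos"],shift((.5328,-.223,.15)))
E
```

```text
time_s: 14.5
ee_pos: [0.5328, -0.2241, 0.1181]
tcp_rot: [-3.09, -0.567, 0.001]
contact_force: [0.1, 0.0, -3.9]
width: 0.0237
gripper_force: 59.8
time_s: 14.83
ee_pos: [0.5332, -0.2239, 0.1125]
tcp_rot: [-3.09, -0.566, -0.001]
contact_force: [3.4, 2.7, -5.0]
width: 0.0238
gripper_force: 59.6
[ 0.533182   -0.22392057  0.11245872] [-0.     -0.001  -0.0375]
```

The plate is on the taper, with a small side force of about 4 N towards tool +x, −y. I'll shift that way and continue.

```bash
python3 -m creep '[0.0006,-0.0005,0,0,0.001,-0.0008,0,0,0.001,-0.0008,0.002,0,0.001,-0.0008,0.005,0,0.001,-0.0008,0.008,0,0.001,-0.0008,0.008,0]'
```

```text
time_s: 15.33
ee_pos: [0.5332, -0.223, 0.1038]
tcp_rot: [-3.089, -0.567, 0.002]
contact_force: [-0.4, 0.8, -3.3]
width: 0.0241
gripper_force: 59.7
```

Free again. The underside is about 71 mm up, with 11 mm to go.

```bash
python3 -m creep '[0,0,0.002,0,0,0,0.004,0,0,0,0.006,0,0,0,0.007,0,0,0,0.0075,0,0,0,0.0075,0]'
```

```text
time_s: 15.83
ee_pos: [0.5335, -0.2231, 0.097]
tcp_rot: [-3.09, -0.567, 0.0]
contact_force: [0.3, -0.1, -3.2]
width: 0.0239
gripper_force: 59.7
```

```bash
python3 -m creep '[0,0,0.0007,0,0,0,0.0014,0,0,0,0.002,0,0,0,0.002,0]'
```

```text
time_s: 16.17
ee_pos: [0.5336, -0.2231, 0.095]
tcp_rot: [-3.09, -0.567, 0.0]
contact_force: [1.2, 0.1, -2.4]
width: 0.0238
gripper_force: 59.7
```

```bash
python3 -m creep '[0,0,0.0005,0,0,0,0.001,0,0,0,0.001,0]'
```

```text
time_s: 16.42
ee_pos: [0.5336, -0.2231, 0.094]
tcp_rot: [-3.09, -0.567, 0.0]
contact_force: [0.4, -0.3, -3.8]
width: 0.0237
gripper_force: 59.7
```

```bash
python3 -m creep '[0,0,0.0005,0,0,0,0.001,0,0,0,0.001,0]'
```

```text
time_s: 16.67
ee_pos: [0.5338, -0.2232, 0.0934]
tcp_rot: [3.09, 0.567, 0.0]
contact_force: [-0.6, 0.2, 0.4]
width: 0.024
gripper_force: 60.2
```

```bash
python3 -m creep '[0,0,0.0004,0,0,0,0.0006,0,0,0,0.0006,0]'
```

```text
time_s: 16.92
ee_pos: [0.534, -0.2232, 0.0933]
tcp_rot: [3.09, 0.567, 0.001]
contact_force: [-1.6, 1.5, 6.7]
width: 0.0237
gripper_force: 60.9
```

The tier is seated at the expected height, and the force has swung from −3.4 to +6.7 N. I'll release, rise and check.

```bash
python3 -m creep '[0,0,0,0,0,0,0,0,0,0,0,0,0,0,0,0,0,0,0,0,0,0,0,0]' 0.085
python3 -m creep '[0,0,-0.01,0,0,0,-0.03,0,0,0,-0.06,0,0,0,-0.1,0,0,0,-0.11,0,0,0,-0.11,0]'
python3 -m creep '[0,-0.04,0,0,0,-0.08,0,0,0,-0.12,0,0,0,-0.12,0,0,0,-0.12,0,0,0,-0.12,0,0]'
python3 - <<'E'
from h import *
cs=[arm.read_camera(n) for n in("side","scene")]
MODEL["tier_up"]=[(.06,.066,.07),(.066,.096,.013)]
def cr(c):
    u,v=proj(c,(.533,-.224,.06)).astype(int);k=cv2.resize(c["img"][v-45:v+45,u-45:u+45],(400,400),interpolation=cv2.INTER_CUBIC)
    for x,y,r,z in((.532,-.2235,.07,.066),(.532,-.2235,.09,.01),(.532,-.2235,.013,.096)):
        q=np.array([(proj(c,(x+r*np.cos(t),y+r*np.sin(t),z))-[u-45,v-45]+.5)*400/90 for t in a]).astype(np.int32)
        cv2.polylines(k,[q],True,(255,0,0),1,cv2.LINE_AA)
    return k
cv2.imwrite("pics/s5.png",np.hstack([cr(c) for c in cs])[:,:,::-1])
E
```

```text
time_s: 17.42
ee_pos: [0.5336, -0.2232, 0.0925]
tcp_rot: [3.09, 0.567, 0.0]
contact_force: [-0.4, -0.3, -0.1]
width: 0.0848
gripper_force: 0.0
time_s: 17.92
ee_pos: [0.535, -0.2238, 0.2067]
tcp_rot: [3.086, 0.566, 0.008]
contact_force: [-0.4, 0.1, -1.4]
width: 0.0849
gripper_force: 0.0
time_s: 18.42
ee_pos: [0.4912, -0.1112, 0.2023]
tcp_rot: [3.09, 0.568, -0.0]
contact_force: [0.3, -0.3, 0.2]
width: 0.0848
gripper_force: 0.0
```

View pics/s5.png

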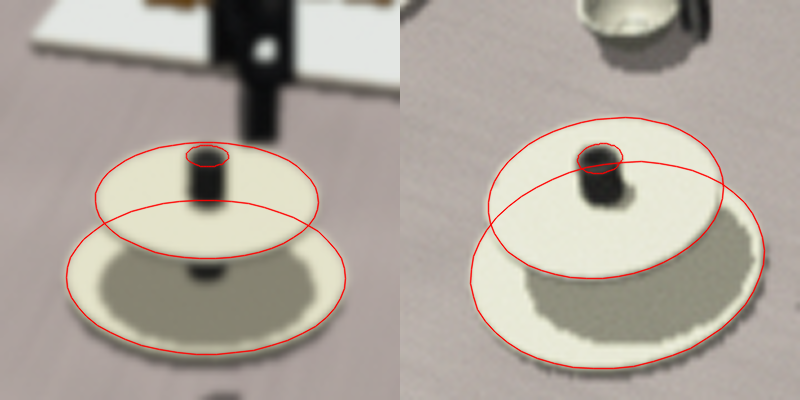

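Both plates match the outlines drawn for their target heights: the tier is level at 60 mm, and the gripper is clear. I'm handing the job in.

```bash
python3 -c "
from bench import arm
print(arm.close_job())"
```

```text
the job is handed in; nothing more can be done
None
```

The two-tier stand is assembled and handed in: the tall sleeve stands on the bottom plate, the white tier rests level on it hub up, and the gripper is clear; the hand-in returned no verdict, but the last pictures matched the target heights.

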